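# Prove the emergency stop and restart

## Task

Test the emergency stop on the bench: press the mushroom head with the fingertips fully in so that it latches, then push its thumb tab round clockwise (seen from above), without pinching it, until the latch lets go and the head is out and turned back again. After that press the flat start button on the other box fully in and let go. Press the start button only when the stop is out again, and leave the loose things about the bench where they are.

Things in the scene. Friction and masses are not known exactly. Their poses are not given: they have to be found in the camera images.
- stop_box: the emergency-stop station: a fixed grey box, 84 x 84 mm, 50 mm high, with a large black mushroom head with a bare-metal tab on top. Origin: centre of the underside, on the bench; z up. The mushroom's axis is this z axis. At rest the head's tab points along this frame's -x. (Not listed: a fixed raised steel deck, 0.32 m high, stands on the bench's left, from about y = 0.35 to 0.66 and from x = 0.50 on; keep the arm clear of it on the way in.)
- stop_stem (a joint): how far the mushroom head is pressed in, m: 0 fully out, 0.010 hard stop. A spring pushes it out (about 4 N at the top, 8 N fully in; with the catch up to about 9 N on the way; the hard stop is rigid). When pressed past 0.0075 (untwisted) a catch snaps in, so press to the hard stop; when let go it stays in at about 0.0067 until the head is twisted.
- stop_head (a joint): how far the mushroom head is twisted clockwise as seen from above, rad: 0 at rest, hard stop at 1.1. Clockwise takes the tab from pointing to the box's -x towards the box's +y. A weak spring (0.025 to 0.06 N m) turns it back to 0 when let go. The catch lets go between 0.33 and 0.5; the head then springs out by about 7 mm, or as soon as nothing holds it down.
- stop_top (a point): centre of the mushroom head's flat top (on the axis); moves down with the head. 83 mm above the bench when out. The head is black, round, 62 mm across, 13 mm thick, its top flat to a radius of 25 mm; the tab stands on this top.
- stop_pad (a point): a point on the bare flat top of the head, 14 mm from the axis on the side away from the tab: a clear place to press (the bare flat reaches from the tab's inner end, 8 mm on the tab's side of the axis, to 25 mm on the other side). Turns and moves with the head.
- tab_mid (a point): middle of the thumb tab that stands up on the head: an upright plain aluminium block, 20 mm long radially (8 to 28 mm from the axis), 12 mm thick, rising 20 mm above the head's top; this point is 18 mm from the axis and 10 mm above the head's top. Turns and moves with the head; its x axis is radial (towards the axis), y across the tab's thickness, in the sense of the clockwise push.
- tab_push: the half of the tab with the flank that is pushed to turn the head clockwise (6 of the tab's 12 mm thickness, below a 3 mm crown that belongs to neither half). The frame's origin lies on the head's axis, at bench height when out; flank at its y = -6 mm.
- tab_back: the other half of the tab, with the opposite flank, at y = +6 mm of the same frame. Squeezing both flanks at once counts as pinching.
- start_box: the start station: an identical fixed grey box with a small flat push button. Origin: centre of the underside, on the bench; z up. It and the stop station may have changed places.
- start_top (a point): centre of the top of the flat black start button, 34 mm across, in an aluminium ring 50 mm across; 72 mm above the bench when out, the ring's face is 10 mm lower. Moves with the button.
- start (a joint): how far the start button is pressed, m: 0 out, 0.006 fully in (6 N); it springs back when let go.
- guide_pin: bystander, loose: plain steel guide pin standing upright, 39 mm across, 83 mm tall. Origin: centre of the underside, z up.
- tin: bystander, loose: round screw-lid tin, 69 mm across, 44 mm tall. Origin: centre of the underside, z up.
- die: bystander, loose: round steel die button, 49 mm across, 33 mm tall. Origin: centre of the underside, z up.
- cap: bystander, loose: small round grey knurled cap, 37 mm across, 25 mm tall. Origin: centre of the underside, z up.

How it is judged:
On the way, in this order (a step that is already met when the one before it is completed fails the run):
1. the mushroom head is pressed fully in, untwisted, so that it latches (over 7.5 mm) (value of joint stop_stem above 0.0075 m and value of joint stop_head below 0.2 rad), for 0.05 s.
2. the head is twisted clockwise by more than 0.3 rad (value of joint stop_head above 0.3 rad).
3. the head is out again (within 1.5 mm) and turned back (value of joint stop_stem below 0.0015 m and value of joint stop_head below 0.15 rad), for 0.1 s.
4. the start button is pressed fully in (over 4.5 mm) with the stop out (value of joint start above 0.0045 m and value of joint stop_stem below 0.002 m), for 0.05 s.
At the end, for the whole second after the job is handed in: the mushroom head is out (within 1.5 mm) and turned back (within 0.15 rad), the start button is out (within 1.5 mm), and every loose thing is within 15 mm of where it stood (all of step 3 and value of joint start below 0.0015 m and distance of each of guide_pin, tin, die, cap from where it was at the start of the episode below 0.015 m); the robot touches nothing.
It fails at once if the start button is pressed (over 3 mm) while the stop is in (over 3 mm) (value of joint each of start, stop_stem above 0.003 m).
It fails at once if the tab is pinched: both of its flanks are loaded by the fingers at once (over 1.5 N each) (contact force between the fingers and tab_push above 1.5 N and contact force between the fingers and tab_back above 1.5 N).
It fails at once if a loose thing is pushed, tipped or carried more than 15 mm (distance of any of guide_pin, tin, die, cap from where it was at the start of the episode above 0.015 m).
It also fails if it takes over 48 s, if anything falls off the work surface, if the arm or the gripper's body presses on something with over 40 N, if the wrist force passes 120 N, or if a joint passes its speed limit or range.

## Robot

A 6-joint arm with a two-finger parallel gripper is mounted at the origin on a cart in front of the work surface, level with it; the furniture and walls round the work are solid. World frame = base frame: x ahead of the robot, y to its left, z up, the work surface at z = 0. Lengths are in m, angles in rad, forces in N, time in s.
With the tool pointing down it reaches from about 0.375 to 0.975 m from the base axis. Payload 3.8 kg.
Tool frame: the origin (TCP) lies on the mounting face of the last link; the fingertips stand 166 mm ahead of it and the grasp point (between the pads) lies 147 mm ahead of it; z points along the fingers, y is the line along which they close (so a half turn about z gives the same grasp; the last joint's range is limited). The gripper opens to 88 mm and grips with 3 to 60 N. Pads are 18 mm wide; open, the fingers measure 123 mm over their backs; the gripper's body (75 mm by 187 mm) begins 45 mm behind the grasp point.
Start: joints at [-1.181, 0.264, 1.604, -0, 1.274, -0.037], TCP at [0.279, -0.614, 0.405] pointing down, gripper open.
Joint ranges: [-2.63, 2.63], [-0.94, 2.18], [0.31, 2.57], [-1.31, 4.45], [0, 2.66], [-2.55, 2.55]. Speed limits (rad/s): [2.57, 2.57, 3.14, 3.14, 3.14, 3.14].

## Interface

Orientations are given as a unit quaternion [w, x, y, z].
In Python, from cell import * gives the robot as it stands.
- The arm moves only by the tool apply_moves, never from a script. Its argument "motion" is a list that holds one entry, the list of rows, each a list of 7 numbers: the shift along the tool's x, y, z in m, then the turn, a rotation vector about the tool's x, y, z in rad, then the gripper's target within -1 to 1 (fully open at 1, half-way at 0, shut at -1). A call has 1 to 10 rows; each row shifts and turns the commanded pose from where the row before left it, along the tool's axes as they then stand; what a row does not reach is not made up. A row lasts 1/12 s, in which the tool goes at most 41.7 mm and 7.16 degrees, less where a joint would pass 70% of its speed; a pose out of reach is approached as far as the arm can. A call is refused whole if a number of a shift passes 0.0417 or a number of a turn 0.125, either way. A call with a gripper value outside its range is refused whole. The fingers move at their own pace and stop on an object; "grip_force" is the grip in N (left out, the last holds). Time passes only in rows, so rows that do not move let the fingers close. It gives the time, the measured TCP pose, the force, the opening and the grip force at its end, in the units of the state.
- get_state(): the state, without advancing time (a new reading comes with each control period).
- capture(name): name is "scene" or "side" or "wrist"; returns a dict with "color" (384x512x3 uint8, blue, green, red), "K" (3x3 intrinsics, pixels), "extrinsics" (4x4, takes a point from world to camera coordinates); the wrist camera has in their place "hand_eye" (4x4, takes a point from camera to tool coordinates, whose origin is the TCP and whose axes are the flange's). Camera axes: x right, y down, z forward; pixel columns grow to the right and rows downward; lengths in m; the calibration is good to about 2 mm. A picture is of the moment at which its call begins: read the wrist's pose just before it. There is no depth.
- finish_job(): hands the job in; it is judged then, once.
Trained networks look in the newest picture that a camera, given by its name, has taken for a name from the list of things; names that differ only in an ending like _2 or _b are one class to them, and where a whole thing is asked for, a point or a joint stands for the part that bears it (a point fixed in the world has none). Each returns a list of dicts, best first, with "p" (0 to 1); they miss things now and then, are a little off and sometimes report something else, mostly with a low value. They report only what shows in the picture. A call takes as long as a camera call.
- recognise(camera, label): "box" ([left, top, right, bottom] in pixels, round what is visible of it).
- place_of(camera, label): "position" ([column, row] in pixels: a listed point, or the origin of a listed thing).
The state is a dict: "t": time; "qpos": joint angles; "joint_vel": joint speeds; "joint_efforts": joint torques, N m; "eef_pos": TCP position; "ee_rot": TCP orientation; "ft_force": force on the tool from outside, world axes, zero at the start; "wrist_torque": the same for the moment, N m; "width": finger opening in m; "grasp_force": force on a finger pad.
Only numpy, scipy, OpenCV 4.12 (cv2) and the standard library are available. Lean on these libraries where they do the work, as an engineer would, in place of code of your own. Each camera call takes 0.05 s, during which the arm holds its last target. There are 200 camera calls.

## Working session

There is one attempt and no reset: what is moved stays moved. The work goes in short steps, Python scripts to look and compute and a tool call to move; the robot and the scene stay as the last step left them, time stands still between calls to the robot, and variables do not carry over. Pictures are saved under pics/ and viewed, at most 10 in all, crops included, and the job is handed in when it is done.

Besides the shell and the picture viewer there is one more tool, called after "Call:" by a JSON object that holds its "api" and its "payload", one argument or row to a line. apply_moves: Moves the arm, as the interface text tells. Its arguments: {"type":"object","properties":{"motion":{"type":"array"},"grip_force":{"type":"number"}},"required":["motion"]}

```bash
mkdir -p pics
cat > h.py <<'E'
from cell import *
import numpy as np, cv2
from scipy.spatial.transform import Rotation as R
def cam(name):
    s=get_state(); c=capture(name)
    if 'extrinsics' in c: E=np.array(c['extrinsics'])
    else:
        w,x,y,z=s['ee_rot']; T=np.eye(4); T[:3,:3]=R.from_quat([x,y,z,w]).as_matrix(); T[:3,3]=s['eef_pos']
        E=np.linalg.inv(T@np.array(c['hand_eye']))
    return c['color'],np.array(c['K'])@E[:3]
def onplane(P,uv,z):
    # world xy at height z
    M=np.c_[P[:,0],P[:,1],P[:,2]*z+P[:,3]]
    v=np.linalg.solve(M,[uv[0],uv[1],1]); return v[:2]/v[2]
def tri(P1,a,P2,b):
    X=cv2.triangulatePoints(P1,P2,np.array(a,float).reshape(2,1),np.array(b,float).reshape(2,1)); return (X[:3]/X[3]).ravel()
E
python3 - <<'E'
from h import *
Z=dict(stop_box=0,stop_top=.083,stop_pad=.083,tab_mid=.093,start_box=0,start_top=.072,guide_pin=0,tin=0,die=0,cap=0)
ps={}
for n in('scene','side'):
    im,P=cam(n); cv2.imwrite(f'pics/{n}0.png',im); ps[n]=P
    np.save(n+'P.npy',P)
    for l,z in Z.items():
        r=place_of(n,l)
        print(n,l,[(np.round(d['position']).tolist(),round(d['p'],2),onplane(P,d['position'],z).round(3).tolist()) for d in r[:2]])
s=get_state();print(s)
E
```

```text
scene stop_box [([315.0, 200.0], 0.62, [0.51, -0.092]), ([319.0, 174.0], 0.24, [0.595, -0.176])]
scene stop_top [([255.0, 254.0], 0.64, [0.361, 0.194]), ([312.0, 173.0], 0.63, [0.521, -0.081])]
scene stop_pad [([311.0, 175.0], 0.83, [0.514, -0.073]), ([196.0, 203.0], 0.37, [0.57, 0.215])]
scene tab_mid [([322.0, 173.0], 0.77, [0.495, -0.09])]
scene start_box [([254.0, 254.0], 0.66, [0.432, 0.15])]
scene start_top [([251.0, 231.0], 0.63, [0.432, 0.156])]
scene guide_pin [([251.0, 180.0], 0.82, [0.674, -0.001]), ([254.0, 231.0], 0.23, [0.496, 0.107])]
scene tin [([196.0, 206.0], 0.62, [0.654, 0.176])]
scene die []
scene cap []
side stop_box [([230.0, 275.0], 0.87, [0.499, -0.071]), ([235.0, 243.0], 0.21, [0.505, 0.033])]
side stop_top [([234.0, 245.0], 0.76, [0.508, -0.075])]
side stop_pad [([236.0, 243.0], 0.8, [0.513, -0.068])]
side tab_mid [([225.0, 244.0], 0.91, [0.493, -0.083])]
side start_box [([300.0, 208.0], 0.72, [0.663, 0.17]), ([210.0, 212.0], 0.67, [0.435, 0.151])]
side start_top [([207.0, 189.0], 0.63, [0.432, 0.146]), ([230.0, 245.0], 0.26, [0.501, -0.062])]
side guide_pi
[... 213 characters left out ...]
ay([-1.18090235e+00,  2.63888132e-01,  1.60404016e+00, -2.54666428e-05,
        1.27374152e+00, -3.68879141e-02]), 'joint_vel': array([ 8.57440628e-04,  2.10456764e-03,  2.11539759e-04,  2.25227037e-03,
        3.68288630e-05, -3.37942111e-04]), 'joint_efforts': array([ 2.48179449e-04, -5.02071297e+01, -3.57272744e+01,  7.29200430e-02,
        1.82977715e-02, -1.46902795e-05]), 'eef_pos': array([ 0.27940354, -0.61442857,  0.404692  ]), 'ee_rot': array([-3.58424061e-05,  9.77317627e-01,  2.11778785e-01, -1.87604569e-05]), 'ft_force': array([-0.08071369,  0.2957146 ,  0.58062581]), 'wrist_torque': array([ 0.03626168, -0.03222633, -0.05578165]), 'grasp_force': 0.0, 'width': 0.08801787698814577}
```

```bash
python3 -c "
import cv2,numpy as np
a=cv2.imread('pics/scene0.png');b=cv2.imread('pics/side0.png')
cv2.imwrite('pics/both.png',np.vstack([cv2.resize(a[130:290,130:400],(506,300)),cv2.resize(b[150:330,140:410],(450,300))[:, :450] if 0 else cv2.resize(b[150:310,140:410],(506,300))]))"
```

```text
(no output)
```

View pics/both.png

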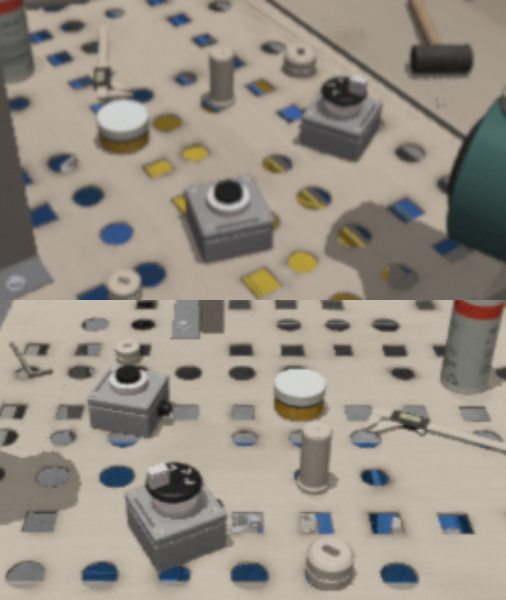

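View pics/scene0.png

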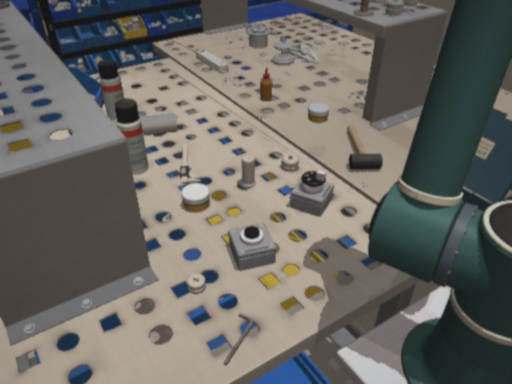

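The scene shows the stop (about px 313,180) nearest the pin and die, with the start box at px 252,240. Tin, pin, die and cap are all clear of both boxes.

Call:
{"api": "apply_moves", "payload": {
  "motion": [
    [[0.028,-0.026,0,0,0,0,-1],[0.028,-0.026,0,0,0,0,-1],[0.028,-0.026,0,0,0,0,-1],[0.028,-0.026,0,0,0,0,-1],[0.028,-0.026,0,0,0,0,-1],[0.028,-0.026,0,0,0,0,-1],[0.028,-0.026,0,0,0,0,-1],[0.028,-0.026,0,0,0,0,-1],[0.028,-0.026,0,0,0,0,-1],[0.028,-0.026,0,0,0,0,-1]]
  ],
  "grip_force": 10
}}

```text
t: 1.93
eef_pos: [0.4269, -0.2602, 0.4052]
ee_rot: [0.0, 0.977, 0.212, 0.0]
ft_force: [0.6, -1.3, 0.5]
width: 0.0235
grasp_force: 0.0
```

Call:
{"api": "apply_moves", "payload": {
  "motion": [
    [[0.024,-0.026,0,0,0,0,-1],[0.024,-0.026,0,0,0,0,-1],[0.024,-0.026,0,0,0,0,-1],[0.024,-0.026,0,0,0,-0.09,-1],[0,0,0,0,0,-0.09,-1],[0,0,0,0,0,-0.09,-1],[0,0,0,0,0,0,-1]]
  ]
}}

```text
t: 2.52
eef_pos: [0.4712, -0.1265, 0.4049]
ee_rot: [0.0, 0.939, 0.343, 0.0]
ft_force: [0.7, -0.0, -0.5]
width: 0.0002
grasp_force: 0.0
```

Run:
```python
from h import *
im,P=cam('wrist'); cv2.imwrite('pics/w1.png',im); np.save('w1P.npy',P)
print(capture('wrist')['hand_eye'])
print(get_state()['eef_pos'],get_state()['ee_rot'],get_state()['width'],get_state()['t'])
for l,z in dict(stop_top=.083,stop_pad=.083,tab_mid=.093,stop_box=0,start_top=.072,guide_pin=0,die=0).items():
    print(l,[(np.round(d['position'],1).tolist(),round(d['p'],2),onplane(P,d['position'],z).round(4).tolist()) for d in place_of('wrist',l)[:2]])
```

```text
[[-7.28895730e-04 -9.47215833e-01 -3.20595750e-01  8.39179969e-02]
 [ 9.99997900e-01 -7.64233006e-05 -2.04776526e-03  5.11974081e-05]
 [ 1.91517469e-03 -3.20596569e-01  9.47213900e-01  2.15613789e-02]
 [ 0.00000000e+00  0.00000000e+00  0.00000000e+00  1.00000000e+00]]
[ 0.47099409 -0.1273526   0.40482089] [8.18431127e-05 9.40324179e-01 3.40279916e-01 9.73836941e-05] 0.0005501278906382003 2.6167
stop_top [([226.4, 106.8], 0.66, [0.5023, -0.0712])]
stop_pad [([229.0, 86.1], 0.86, [0.5169, -0.0623])]
tab_mid [([222.2, 127.2], 0.57, [0.4881, -0.079])]
stop_box [([233.4, 97.7], 0.63, [0.5056, -0.0707]), ([11.5, 4.1], 0.59, [0.4326, 0.1562])]
start_top []
guide_pin []
die [([379.3, 5.6], 0.58, [0.6687, -0.1261])]
```

View pics/w1.png

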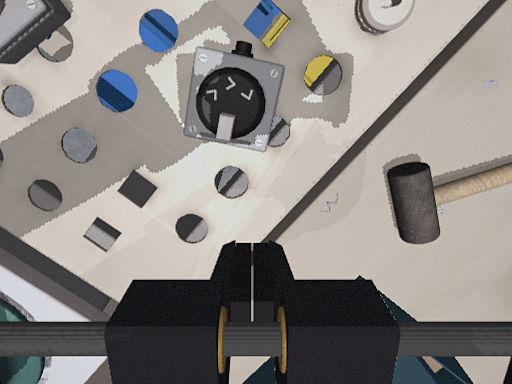

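The wrist view shows the head at about (232,103), with its tab pointing down-left to (226,127). The box is turned about 10° from the tool, so its x yaw is about 30°. I'll go above the pad and look again.

Call:
{"api": "apply_moves", "payload": {
  "motion": [
    [[0.037,-0.01,0,0,0,0,-1],[0.037,-0.01,0,0,0,0,-1],[0,0,0,0,0,0.085,-1],[0,0,0.04,0,0,0.085,-1],[0,0,0.03,0,0,0,-1],[0,0,0,0,0,0,-1],[0,0,0,0,0,0,-1]]
  ]
}}

```text
t: 3.55
eef_pos: [0.514, -0.0646, 0.333]
ee_rot: [-0.001, 0.966, 0.26, -0.002]
ft_force: [0.5, 0.5, 0.5]
width: 0.0007
grasp_force: 0.0
```

Run:
```python
from h import *
im,P=cam('wrist'); cv2.imwrite('pics/w2.png',im); P1=np.load('w1P.npy'); np.save('w2P.npy',P)
s=get_state();print(s['eef_pos'],s['ee_rot'],s['t'],s['ft_force'])
a=dict(stop_top=(226.4,106.8),stop_pad=(229,86.1),tab_mid=(222.2,127.2))
for l,z in dict(stop_top=.083,stop_pad=.083,tab_mid=.093).items():
    for d in place_of('wrist',l)[:2]:
        print(l,np.round(d['position'],1),round(d['p'],2),onplane(P,d['position'],z).round(4),'tri',tri(P1,a[l],P,d['position']).round(4))
```

```text
[ 0.51501763 -0.06482714  0.335082  ] [-1.69009122e-04  9.65536978e-01  2.60265668e-01 -3.13142967e-04] 3.6 [0.04969556 0.05612156 1.51227802]
stop_top [257.7 217.7] 0.72 [ 0.5034 -0.0743] tri [ 0.5038 -0.0723  0.087 ]
stop_pad [257.3 196.2] 0.8 [ 0.5175 -0.0656] tri [ 0.5183 -0.0635  0.089 ]
tab_mid [255.8 242.2] 0.96 [ 0.49   -0.0804] tri [ 0.4886 -0.0799  0.0917]
tab_mid [  2.2 125.9] 0.52 [0.4797 0.1005] tri [ 0.5676 -0.0563  0.354 ]
```

View pics/w2.png

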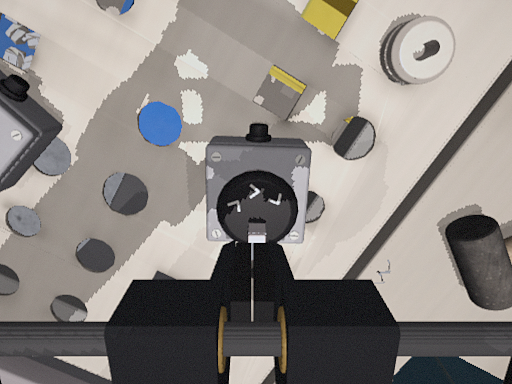

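The tool is now square to the stop box (head centre px 257,210; tab at 257,240), and the fingertips are over the bare pad. I'll go down and press.

Call:
{"api": "apply_moves", "payload": {
  "motion": [
    [[0,0,0.035,0,0,0,-1],[0,0,0.03,0,0,0,-1],[0,0,0.012,0,0,0,-1],[0,0,0.003,0,0,0,-1],[0,0,0,0,0,0,-1],[0,0,0.003,0,0,0,-1],[0,0,0.003,0,0,0,-1],[0,0,0,0,0,0,-1]]
  ]
}}

```text
t: 4.42
eef_pos: [0.5155, -0.0647, 0.2498]
ee_rot: [0.0, 0.966, 0.26, 0.001]
ft_force: [0.5, -0.3, 0.8]
width: 0.0005
grasp_force: 0.0
```

Call:
{"api": "apply_moves", "payload": {
  "motion": [
    [[0,0,0.002,0,0,0,-1],[0,0,0.002,0,0,0,-1],[0,0,0.002,0,0,0,-1],[0,0,0.002,0,0,0,-1],[0,0,0,0,0,0,-1]]
  ]
}}

```text
t: 4.83
eef_pos: [0.5157, -0.0647, 0.242]
ee_rot: [0.0, 0.966, 0.26, 0.001]
ft_force: [-0.7, -0.5, 5.2]
width: 0.001
grasp_force: 2.9
```

Call:
{"api": "apply_moves", "payload": {
  "motion": [
    [[0,0,0.001,0,0,0,-1],[0,0,0.001,0,0,0,-1],[0,0,0,0,0,0,-1]]
  ]
}}

```text
t: 5.08
eef_pos: [0.5157, -0.0647, 0.2401]
ee_rot: [0.001, 0.966, 0.26, 0.001]
ft_force: [-1.2, 0.5, 5.4]
width: 0.0003
grasp_force: 3.2
```

Call:
{"api": "apply_moves", "payload": {
  "motion": [
    [[0,0,0.001,0,0,0,-1],[0,0,0.001,0,0,0,-1],[0,0,0,0,0,0,-1]]
  ]
}}

```text
t: 5.33
eef_pos: [0.5159, -0.0647, 0.2393]
ee_rot: [0.001, 0.966, 0.26, 0.001]
ft_force: [-3.9, 0.3, 11.8]
width: 0.0008
grasp_force: 6.3
```

Call:
{"api": "apply_moves", "payload": {
  "motion": [
    [[0,0,0.001,0,0,0,-1],[0,0,0,0,0,0,-1]]
  ]
}}

```text
t: 5.5
eef_pos: [0.5161, -0.0648, 0.2392]
ee_rot: [0.001, 0.966, 0.26, 0.001]
ft_force: [-5.8, 1.9, 17.8]
width: 0.0006
grasp_force: 9.2
```

Call:
{"api": "apply_moves", "payload": {
  "motion": [
    [[0,0,-0.02,0,0,0,-1],[0,0,-0.03,0,0,0,-1],[-0.018,0.016,0,0,0,0,-1],[-0.017,0.016,0,0,0,0,-1],[0,0,0,0,0,0,-1],[0,0,0,0,0,0,-1]]
  ]
}}

```text
t: 6.0
eef_pos: [0.5006, -0.1105, 0.286]
ee_rot: [0.0, 0.966, 0.259, 0.0]
ft_force: [0.1, 0.4, -0.0]
width: 0.0005
grasp_force: 0.0
```

Run:
```python
from h import *
im,P=cam('wrist'); cv2.imwrite('pics/w3.png',im)
s=get_state();print(s['eef_pos'],s['ee_rot'],s['t'],s['ft_force'])
im2,P2=cam('side')
for l in('stop_top','tab_mid','stop_pad'):
    a=place_of('wrist',l)[:1];b=place_of('side',l)[:1]
    print(l,[(np.round(d['position'],1),round(d['p'],2)) for d in a+b], tri(P,a[0]['position'],P2,b[0]['position']).round(4) if a and b else '')
cv2.imwrite('pics/c3.png',np.vstack([im[100:384,80:464],cv2.resize(im2[190:300,170:310],(384,300))]))
```

```text
[ 0.50068969 -0.10990153  0.28573873] [-1.85182105e-04  9.65689603e-01  2.59698905e-01  1.85724874e-04] 6.05 [ 0.11546987  0.9830109  -0.24024925]
stop_top [(array([197. , 188.2]), 0.58), (array([231.4, 248.8]), 0.97)] [ 0.5031 -0.0716  0.0713]
tab_mid [(array([195.6, 220. ]), 0.61), (array([224.9, 249.7]), 0.77)] [ 0.4897 -0.0803  0.0775]
stop_pad [(array([198.8, 222.4]), 0.2), (array([235.6, 245. ]), 0.73)] [ 0.5064 -0.0834  0.0954]
```

View pics/c3.png

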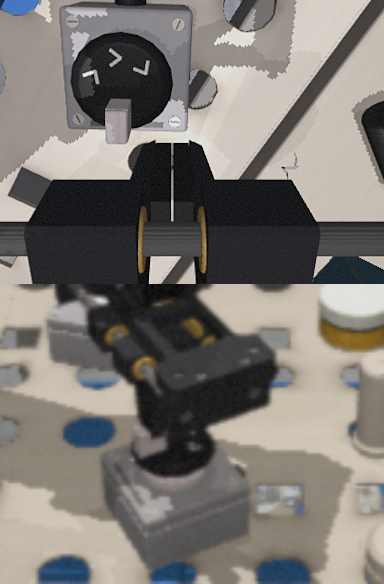

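It shows the head latched low and the fingers clear of the push flank. I'll lower beside the flank and push round.

Call:
{"api": "apply_moves", "payload": {
  "motion": [
    [[0,0,0.02,0,0,0,-1],[0,0,0.013,0,0,0,-1],[0,0,0,0,0,0,-1],[0,-0.003,0,0,0,0,-1],[0,-0.003,0,0,0,0,-1],[0,0,0,0,0,0,-1],[0,0,0,0,0,0,-1]]
  ]
}}

```text
t: 6.98
eef_pos: [0.4981, -0.1045, 0.2537]
ee_rot: [0.0, 0.965, 0.261, 0.001]
ft_force: [-0.4, 0.9, -0.4]
width: 0.0007
grasp_force: 0.0
```

Call:
{"api": "apply_moves", "payload": {
  "motion": [
    [[-0.00225,-0.0021,0,0,0,0.1,-1],[-0.00225,-0.0021,0,0,0,0.1,-1],[0,0,0,0,0,0,-1]]
  ]
}}

```text
t: 7.23
eef_pos: [0.492, -0.1031, 0.2535]
ee_rot: [0.0, 0.987, 0.162, 0.001]
ft_force: [0.8, -0.3, -0.6]
width: 0.0005
grasp_force: 0.2
```

Call:
{"api": "apply_moves", "payload": {
  "motion": [
    [[0,-0.002,0,0,0,0,-1],[0,-0.002,0,0,0,0,-1],[0,0,0,0,0,0,-1],[0,0,0,0,0,0,-1]]
  ]
}}

```text
t: 7.57
eef_pos: [0.4907, -0.0993, 0.253]
ee_rot: [0.0, 0.987, 0.163, 0.0]
ft_force: [-0.4, -1.9, 1.5]
width: 0.0004
grasp_force: 0.9
```

Run:
```python
from h import *
im,P=cam('wrist'); cv2.imwrite('pics/w4.png',im[120:384,80:464])
s=get_state();print(s['eef_pos'],s['ee_rot'],s['t'],s['ft_force'],s['wrist_torque'])
```

```text
[ 0.49070311 -0.09924514  0.2529065 ] [3.49851687e-05 9.86617141e-01 1.63053864e-01 2.28475505e-04] 7.6167 [-0.68866561 -2.26206502  0.99934635] [-0.24073364  0.04039548  0.01505299]
```

View pics/w4.png

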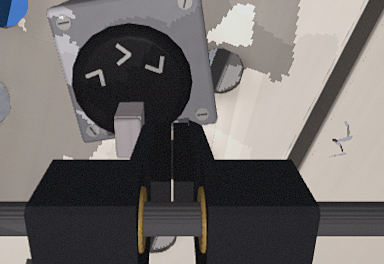

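The finger touches the push flank only, with the tab roughly parallel to the tool. I'll continue the arc.

Call:
{"api": "apply_moves", "payload": {
  "motion": [
    [[-0.0019,-0.0021,0,0,0,0.1,-1],[-0.0019,-0.0021,0,0,0,0.1,-1],[-0.0019,-0.0021,0,0,0,0.1,-1],[0,0,0,0,0,0,-1]]
  ]
}}

```text
t: 7.95
eef_pos: [0.4835, -0.0942, 0.2527]
ee_rot: [-0.0, 1.0, 0.012, 0.0]
ft_force: [0.5, -1.5, 0.9]
width: -0.0002
grasp_force: 0.8
```

Call:
{"api": "apply_moves", "payload": {
  "motion": [
    [[-0.0019,-0.0021,0,0,0,0.1,-1],[-0.0019,-0.0021,0,0,0,0.1,-1],[0,0,0,0,0,0,-1]]
  ]
}}

```text
t: 8.2
eef_pos: [0.4798, -0.0899, 0.2526]
ee_rot: [-0.0, 0.996, -0.086, -0.0]
ft_force: [-0.3, -1.9, 2.2]
width: 0.0005
grasp_force: 0.8
```

Run:
```python
from h import *
im,P=cam('wrist'); cv2.imwrite('pics/w5.png',im[100:384,80:464])
s=get_state();print(s['eef_pos'],s['ee_rot'],s['t'],s['ft_force'])
```

```text
[ 0.47991254 -0.08998743  0.25266268] [-1.10654713e-04  9.96448339e-01 -8.42062512e-02 -4.60497093e-05] 8.25 [-0.22638677 -1.33662581 -0.24699537]
```

View pics/w5.png

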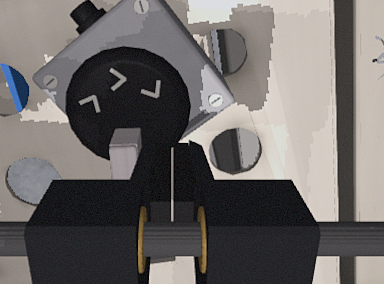

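The head is turned about 0.65 rad and looks slightly bigger, so it appears to have sprung out. I'll back off along the arc and then lift.

Call:
{"api": "apply_moves", "payload": {
  "motion": [
    [[0.0021,0.0019,0,0,0,-0.1,-1],[0.0021,0.0019,0,0,0,-0.1,-1],[0.0021,0.0019,0,0,0,-0.1,-1],[0.0021,0.0019,0,0,0,-0.1,-1],[0.0021,0.0019,0,0,0,-0.1,-1],[0.0021,0.0029,0,0,0,-0.1,-1],[0.0021,0.0029,0,0,0,-0.1,-1],[0,0.008,0,0,0,0,-1],[0,0.008,0,0,0,0,-1],[0,0,0,0,0,0,-1]]
  ]
}}

```text
t: 9.08
eef_pos: [0.5055, -0.118, 0.2528]
ee_rot: [0.0, 0.966, 0.26, 0.0]
ft_force: [0.3, -0.3, -0.0]
width: 0.0004
grasp_force: 0.0
```

Call:
{"api": "apply_moves", "payload": {
  "motion": [
    [[0,0,-0.035,0,0,0,-1],[0,0,-0.035,0,0,0,-1],[0,0,-0.03,0,0,0,-1],[0,0,0,0,0,0,-1],[0,0,0,0,0,0,-1]]
  ]
}}

```text
t: 9.5
eef_pos: [0.5055, -0.1173, 0.3551]
ee_rot: [0.001, 0.966, 0.26, 0.002]
ft_force: [-0.1, -0.3, 0.2]
width: 0.0002
grasp_force: 0.0
```

Run:
```python
from h import *
im,P=cam('wrist')
s=get_state();print(s['eef_pos'],s['ee_rot'],s['t'],s['ft_force'])
im2,P2=cam('side')
for l in('stop_top','tab_mid','stop_pad','start_top','start_box','guide_pin','die'):
    a=place_of('wrist',l)[:1];b=place_of('side',l)[:1]
    print(l,[(np.round(d['position'],1),round(d['p'],2)) for d in a+b], tri(P,a[0]['position'],P2,b[0]['position']).round(4) if a and b else '')
cv2.imwrite('pics/c6.png',np.vstack([im[60:344,20:404],cv2.resize(im2[190:300,170:310],(384,300))]))
```

```text
[ 0.50462079 -0.11700851  0.35306207] [1.94285618e-04 9.65583890e-01 2.60091247e-01 5.07041624e-04] 9.55 [ 0.34826443  0.04515617 -0.0148968 ]
stop_top [(array([198.7, 167.3]), 0.78), (array([233. , 242.3]), 0.6)] [ 0.5063 -0.0733  0.0896]
tab_mid [(array([197.9, 187.9]), 0.7), (array([227.1, 241.8]), 0.87)] [ 0.4951 -0.0801  0.0966]
stop_pad [(array([196.4, 142.3]), 0.73), (array([236.2, 244.2]), 0.57)] [ 0.5142 -0.062   0.0744]
start_top [(array([209.7, 185.9]), 0.68)] 
start_box [(array([207.9, 214.1]), 0.57)] 
guide_pin [(array([209.5, 143.8]), 0.29), (array([304.4, 249.9]), 0.77)] [ 0.6012 -0.0963  0.1123]
die [(array([195.2, 162.6]), 0.68), (array([231. , 272.8]), 0.73)] [ 0.4939 -0.0693  0.0078]
```

View pics/c6.png

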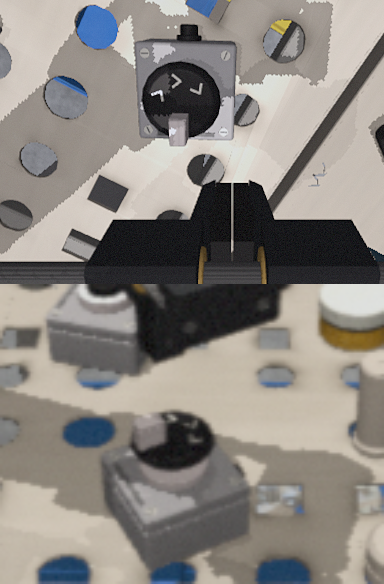

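The head is out again (more stem showing in the side view, tab square with the box at px 178,130 in the crop). Next is the start button.

Call:
{"api": "apply_moves", "payload": {
  "motion": [
    [[0.0102,-0.0382,0,0,0,0,-1],[0.0102,-0.0382,0,0,0,0,-1],[0.0102,-0.0382,0,0,0,0,-1],[0.0102,-0.0382,0,0,0,0,-1],[0.0102,-0.0382,0,0,0,0,-1],[0.0102,-0.0382,0,0,0,0,-1],[0.0102,-0.0382,0,0,0,0,-1],[0,0,0,0,0,0,-1],[0,0,0,0,0,0,-1]]
  ]
}}

```text
t: 11.05
eef_pos: [0.4312, 0.1519, 0.3529]
ee_rot: [0.0, 0.965, 0.263, 0.0]
ft_force: [0.4, -0.3, -1.0]
width: 0.0003
grasp_force: 0.0
```

Run:
```python
from h import *
im,P=cam('wrist'); cv2.imwrite('pics/w7.png',im)
s=get_state();print(s['eef_pos'],s['ee_rot'],s['t'],s['ft_force'])
P2=np.load('sideP.npy');P3=np.load('sceneP.npy')
print('scene-side',tri(P3,(251,231),P2,(207,189)))
for d in place_of('wrist','start_top')[:2]:
    print(np.round(d['position'],1),round(d['p'],2),onplane(P,d['position'],.072).round(4),tri(P,d['position'],P2,(207,189)).round(4))
```

```text
[0.43170719 0.15070684 0.3528769 ] [3.07653575e-04 9.65146046e-01 2.61711641e-01 1.80937014e-04] 11.1 [-0.51407283  0.19513038 -0.86297461]
scene-side [0.43373391 0.15375838 0.06905643]
[249.9 185.3] 0.92 [0.4319 0.1545] [0.4317 0.1539 0.0679]
```

View pics/w7.png

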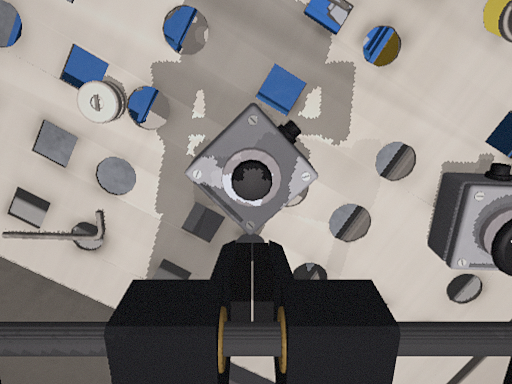

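The button (px 252,180) is under the fingertips, within about 3 mm. I'll descend and press.

Call:
{"api": "apply_moves", "payload": {
  "motion": [
    [[0.001,-0.002,0.035,0,0,0,-1],[0,0,0.035,0,0,0,-1],[0,0,0.03,0,0,0,-1],[0,0,0.011,0,0,0,-1],[0,0,0,0,0,0,-1],[0,0,0.002,0,0,0,-1],[0,0,0.002,0,0,0,-1],[0,0,0.002,0,0,0,-1],[0,0,0.002,0,0,0,-1],[0,0,0,0,0,0,-1]]
  ]
}}

```text
t: 11.98
eef_pos: [0.433, 0.1525, 0.2352]
ee_rot: [0.0, 0.965, 0.261, 0.002]
ft_force: [2.0, -2.4, 4.3]
width: 0.0008
grasp_force: 1.9
```

Call:
{"api": "apply_moves", "payload": {
  "motion": [
    [[0,0,0.001,0,0,0,-1],[0,0,0.001,0,0,0,-1],[0,0,0,0,0,0,-1]]
  ]
}}

```text
t: 12.23
eef_pos: [0.4328, 0.1526, 0.2328]
ee_rot: [0.0, 0.965, 0.261, 0.002]
ft_force: [2.8, -1.9, 6.0]
width: -0.0
grasp_force: 2.7
```

Call:
{"api": "apply_moves", "payload": {
  "motion": [
    [[0,0,0.001,0,0,0,-1],[0,0,0.001,0,0,0,-1],[0,0,0,0,0,0,-1]]
  ]
}}

```text
t: 12.48
eef_pos: [0.4331, 0.1527, 0.2322]
ee_rot: [0.0, 0.965, 0.261, 0.001]
ft_force: [-1.8, -3.2, 17.3]
width: 0.0007
grasp_force: 8.8
```

Hard stop reached: tip at 66 mm and the force is rising. I'll let go and lift.

Call:
{"api": "apply_moves", "payload": {
  "motion": [
    [[0,0,0,0,0,0,-1],[0,0,-0.02,0,0,0,-1],[0,0,-0.035,0,0,0,-1],[0,0,-0.035,0,0,0,-1],[0,0,-0.03,0,0,0,-1],[0,0,0,0,0,0,-1],[0,0,0,0,0,0,-1],[0,0,0,0,0,0,-1]]
  ]
}}

```text
t: 13.15
eef_pos: [0.4309, 0.1524, 0.3484]
ee_rot: [-0.0, 0.965, 0.26, -0.001]
ft_force: [0.4, 0.3, 0.6]
width: 0.0006
grasp_force: 0.0
```

Run:
```python
from h import *
P=np.load('sideP.npy'); cam('side'); s=get_state(); print(s['t'],s['ft_force'],s['joint_vel'].round(3))
for l in('stop_top','tab_mid','guide_pin','tin','die','cap'):
    print(l,[(np.round(d['position']),round(d['p'],2)) for d in place_of('side',l)[:1]])
print(finish_job())
```

```text
13.2 [-0.81194829  0.23858639  0.14204513] [-0.002  0.013  0.008 -0.002 -0.002 -0.001]
stop_top []
tab_mid [(array([229., 243.]), 0.82)]
guide_pin [(array([207., 179.]), 0.64)]
tin [(array([298., 208.]), 0.88)]
die [(array([314., 293.]), 0.97)]
cap [(array([208., 180.]), 0.74)]
the job is handed in; nothing more can be done
None
```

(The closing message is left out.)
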